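# Line the desk supplies up by length on the sorting board

## Task

Lay the marker, the glue stick, the carton and the eraser that lie loose in front of the robot on the wooden sorting board in order of length: the longest on the mark next to the white card, then each shorter one on the next mark, the shortest on the last. Each lies flat and centred on its mark with its length along the mark; leave the binder clip and the staple remover where they lie.

Things in the scene. Friction and masses are not known exactly. Their poses are not given: they have to be found in the camera images.
- board: Fixed pale wooden board, 150 x 310 mm, top flat at z = 8 mm, turned any way round. Four flush black marks lie across it side by side: lines 136 mm long (along the board's x) with a cross tick at the centre. A blank white card is inlaid at its head end. Origin: underside, mid-row; y along the row to the head. Mark centres: x = 0, y = +108 (next to the card), +36, -36, -108 mm.
- black_marker: Slim black capped marker pen, 125 mm long, 16 mm wide, 18 mm high, about 15 g. Origin: centre of its underside; its z points up, its y lies along its length. Starts loose, flat on the worktop, ahead or ahead-left of the robot within its reach.
- glue_stick: Thick white glue stick with a dark grey cap, lying on its side (it does not roll), 95 mm long, 28 mm wide, 28 mm high, about 35 g. Not the similar one at the far left, out of reach. Origin: centre of its underside; its z points up, its y lies along its length. Starts loose, flat on the worktop, ahead or ahead-left of the robot within its reach.
- carton: Small cream cardboard carton, closed, 74 mm long, 41 mm wide, 27 mm high, about 190 g. Not the similar one at the far left beside the big stapler. Origin: centre of its underside; its z points up, its y lies along its length. Starts loose, flat on the worktop, ahead or ahead-left of the robot within its reach.
- eraser: Small white eraser in a grey sleeve, 52 mm long, 23 mm wide, 13 mm high, about 22 g. Origin: centre of its underside; its z points up, its y lies along its length. Starts loose, flat on the worktop, ahead or ahead-left of the robot within its reach.
- binder_clip: Black binder clip with wire handles folded back, 41 x 51 mm, 21 mm high; a loose bystander among the task's things, to be left alone. Origin: about the middle of its underside.
- staple_remover: Claw-type staple remover with dark finger pads and metal jaws, 39 x 56 mm, 20 mm high; a loose bystander among the task's things, to be left alone. Origin: about the middle of its underside.
Things that resemble listed ones, but are neither listed nor needed, are in the scene too. Leave any orange look-alike of the eraser alone. What is shaped like the glue_stick but yellow is not meant.

How it is judged:
At the end, for the whole second after the job is handed in: Counted from the white card the marks carry the black marker, the glue stick, the carton and the eraser; each rests flat on the board with its centre within 12 mm of its mark's centre along each board axis and its length within 0.2 rad of the mark's line, released and at rest (y of black_marker in the frame of board between 0.096 and 0.12 m and x of black_marker in the frame of board between -0.012 and 0.012 m and z of black_marker in the frame of board between 0.004 and 0.013 m and angle between each of black_marker, glue_stick, carton, eraser's own z axis and vertical below 0.15 rad and angle between the y axis of each of black_marker, glue_stick, carton, eraser and the x axis of board, either way round below 0.2 rad and linear speed of each of black_marker, glue_stick, carton, eraser below 0.01 m/s and angular speed of each of black_marker, glue_stick, carton, eraser below 0.1 rad/s and y of glue_stick in the frame of board between 0.024 and 0.048 m and x of glue_stick in the frame of board between -0.012 and 0.012 m and z of glue_stick in the frame of board between 0.004 and 0.013 m and y of carton in the frame of board between -0.048 and -0.024 m and x of carton in the frame of board between -0.012 and 0.012 m and z of carton in the frame of board between 0.004 and 0.013 m and y of eraser in the frame of board between -0.12 and -0.096 m and x of eraser in the frame of board between -0.012 and 0.012 m and z of eraser in the frame of board between 0.004 and 0.013 m); the robot touches nothing.
It fails at once if the binder clip is moved by more than 25 mm (distance of binder_clip from where it was at the start of the episode above 0.025 m).
It fails at once if the staple remover is moved by more than 25 mm (distance of staple_remover from where it was at the start of the episode above 0.025 m).
It also fails if it takes over 90 s, if anything falls off the work surface, if the arm or the gripper's body presses on something with over 40 N, if the wrist force passes 120 N, or if a joint passes its speed limit or range.

## Robot

A 6-joint arm with a two-finger parallel gripper is mounted at the origin on a cart in front of the work surface, level with it; the furniture and walls round the work are solid. World frame = base frame: x ahead of the robot, y to its left, z up, the work surface at z = 0. Lengths are in m, angles in rad, forces in N, time in s.
With the tool pointing down it reaches from about 0.35 to 0.725 m from the base axis. Payload 4.3 kg.
Tool frame: the origin (TCP) lies at the very end of the fingers, on their centre line; the grasp point (between the pads) lies 19 mm behind it; z points along the fingers, y is the line along which they close (so a half turn about z gives the same grasp; the last joint's range is limited). The gripper opens to 85 mm and grips with 20 to 120 N. Pads are 22 mm wide; open, the fingers measure 114 mm over their backs; the gripper's body (76 mm by 85 mm) begins 54 mm behind the grasp point. The pads swing forward as they close: fully open they stand 13 mm farther back than shut.
Start: joints at [1.178, 0.377, 0.081, 1.274, 0, 1.46], TCP at [0.16, 0.552, 0.231] pointing down, gripper open.
Joint ranges: [-2.72, 2.72], [-0.84, 1.66], [-1.02, 1.22], [-1.77, 2.12], [-1.37, 1.28], [-3.14, 3.14]. Speed limits (rad/s): [2.57, 2.57, 3.14, 3.14, 3.14, 3.14].

## Interface

Orientations are given as a 3x3 rotation matrix whose columns are the frame's x, y, z axes.
In Python, from cell import sensors, optics, order gives the robot as it stands.
- The arm moves only by the shell command python3 -m inch 'ROWS' [OPENING] [FORCE]. ROWS is JSON, a list that holds one entry, the list of rows, each a list of 6 numbers: the shift along the tool's x, y, z in cm, then the turn, a rotation vector about the tool's x, y, z in rad. In form: [[[tx, ty, tz, ax, ay, az], ...]]. A call has exactly 10 rows; each row shifts and turns the commanded pose from where the row before left it, along the tool's axes as they then stand; what a row does not reach is not made up. A row lasts 1/12 s, in which the tool goes at most 41.7 mm and 7.16 degrees, less where a joint would pass 70% of its speed; a pose out of reach is approached as far as the arm can. A call is refused whole if a number of a shift passes 4.17 or a number of a turn 0.125, either way. A call with a gripper value outside its range is refused whole. OPENING is the opening, from -1 (shut) to 1 (fully open), set as the call begins (- or left out, the last holds). The fingers move at their own pace and stop on an object; FORCE is the grip in N (left out, the last holds). Time passes only in rows, so rows that do not move let the fingers close, or fill a call up. It gives the time, the measured TCP pose, the force, the opening and the grip force at its end, in the units of the state.
- sensors.observe(): the state, without advancing time (a new reading comes with each control period).
- optics.snapshot(name): name is "side" or "top" or "wrist"; returns a dict with "pixels" (420x560x3 uint8, red, green, blue), "mtx" (3x3 intrinsics, pixels), "k1" (the pictures are not rectified: a ray, as slopes to the right and down, at radius r is drawn at 1 + k1 r^2 times it, then the intrinsics apply), "R" (3x3) and "t" (3): a world point X has camera coordinates R X + t. Camera axes: x right, y down, z forward; pixel columns grow to the right and rows downward; lengths in m; the calibration is good to about 2 mm. A picture is of the moment at which its call begins. There is no depth.
- order.hand_in(): hands the job in; it is judged then, once.
The state is a dict: "clock": time; "joint_pos": joint angles; "joint_vel": joint speeds; "effort": joint torques, N m; "tcp_pos": TCP position; "orientation": TCP orientation; "ft_force": force on the tool from outside, world axes, zero at the start; "torque": the same for the moment, N m; "opening": opening from 0.0 (shut) to 1.0 (fully open); "grasp_force": force on a finger pad.
Only numpy, scipy, OpenCV 4.12 (cv2) and the standard library are available. Lean on these libraries where they do the work, as an engineer would, in place of code of your own. Each camera call takes 0.05 s, during which the arm holds its last target. There are 200 camera calls.

## Working session

There is one attempt and no reset: what is moved stays moved. The work goes in short steps, Python scripts to look and compute and a shell command to move; the robot and the scene stay as the last step left them, time stands still between calls to the robot, and variables do not carry over. Pictures are saved under pics/ and viewed, at most 14 in all, crops included, and the job is handed in when it is done.

```bash
ls; mkdir -p pics; python3 - <<'E'
from cell import sensors, optics
import cv2
s=sensors.observe(); print(s)
for n in("top","side"):
    d=optics.snapshot(n); cv2.imwrite(f"pics/{n}0.png",cv2.resize(d["pixels"][:,:,::-1],(800,600),interpolation=cv2.INTER_CUBIC))
    print(n,d["mtx"],d["k1"],d["R"],d["t"])
E
```

```text
pics
{'clock': 0.0, 'joint_pos': array([1.17774222e+00, 3.78096068e-01, 7.96263329e-02, 1.27438389e+00,
       5.24492155e-06, 1.46051392e+00]), 'joint_vel': array([ 8.98059507e-04, -1.01330740e-03, -1.09094245e-04,  1.52434125e-03,
       -1.52438318e-05,  1.06270449e-03]), 'effort': array([-9.94169350e-04, -4.63599944e+01,  2.69877541e+01,  2.07743305e-02,
       -3.94786302e-04,  8.78576742e-06]), 'tcp_pos': array([0.16016795, 0.55156517, 0.23034219]), 'orientation': array([[-9.60285680e-01,  2.79017533e-01, -7.92813326e-04],
       [ 2.79018563e-01,  9.60283832e-01, -1.89840643e-03],
       [ 2.31637140e-04, -2.04422215e-03, -9.99997884e-01]]), 'ft_force': array([-0.28468578, -0.45598549,  0.58569534]), 'torque': array([-0.01268818,  0.02405568, -0.07839946]), 'grasp_force': 0.0, 'opening': 1.0022454878646205}
top [[478.06624632   0.         283.3217012 ]
 [  0.         478.06624632 211.23539005]
 [  0.           0.           1.        ]] -0.15577894098876546 [[ 0.02832825 -0.99934903  0.02233883]
 [-0.99075509 -0.03103673 -0.13206466]
 [ 0.13267201 -0.01839115 -0.99098936]] [0.02829263 0.58936311 1.04963341]
side [[398.3637886    0.         281.31811813]
 [  0.         398.3637886  202.87284012]
 [  0.           0.           1.        ]] 0.016488608475395676 [[-0.96322642 -0.26740663 -0.0262404 ]
 [-0.08282532  0.38840438 -0.91775923]
 [ 0.25560678 -0.88183657 -0.3962694 ]] [0.58870071 0.06526846 0.78731921]
```

View pics/top0.png

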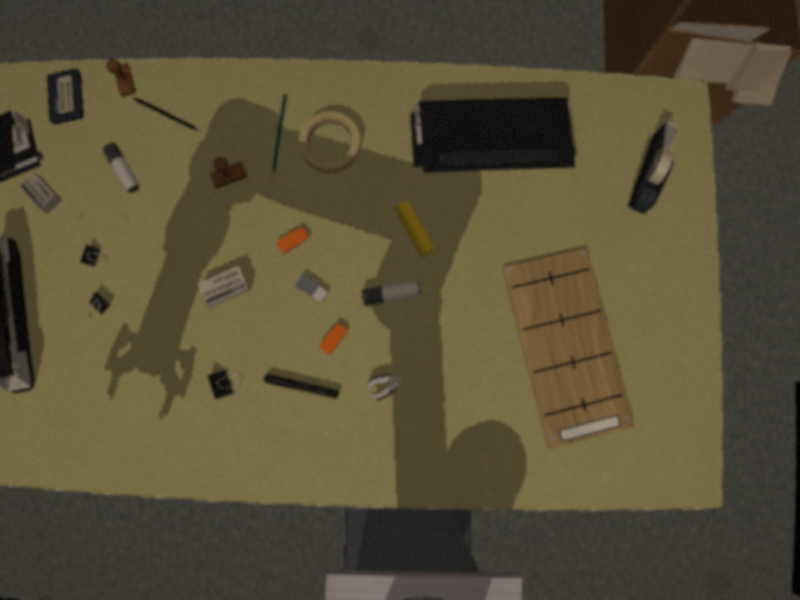

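View pics/side0.png

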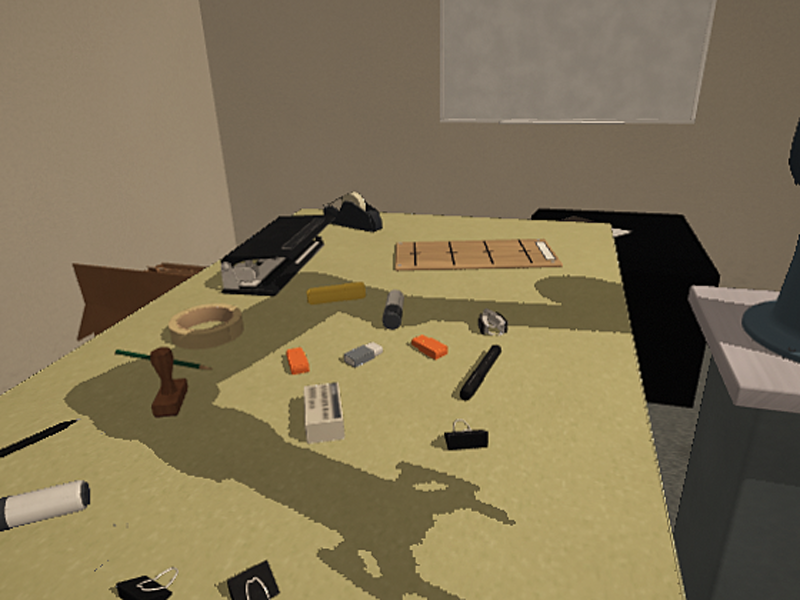

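Top view: board at right with its marks at (551,278), (562,320), (573,362) and (584,405), and the card at (590,428), so the head points towards the robot. The marker is at (302,385), the glue stick at (392,293), the carton at (223,286), the eraser at (312,289), the clip at (222,383) and the remover at (383,385). I'll read these closer in crops.

```bash
python3 - <<'E'
from cell import optics
import cv2
im=optics.snapshot("top")["pixels"][:,:,::-1]
for n,(x,y,w,h,k) in dict(a=(135,155,155,130,5),b=(345,165,105,150,4)).items():
    c=cv2.resize(im[y:y+h,x:x+w],None,fx=k,fy=k,interpolation=cv2.INTER_CUBIC)
    c=cv2.convertScaleAbs(c,alpha=1.7,beta=20)
    if n=="a": c=c[:600]
    cv2.imwrite(f"pics/c{n}.png",c)
E
```

```text
(no output)
```

View pics/ca.png

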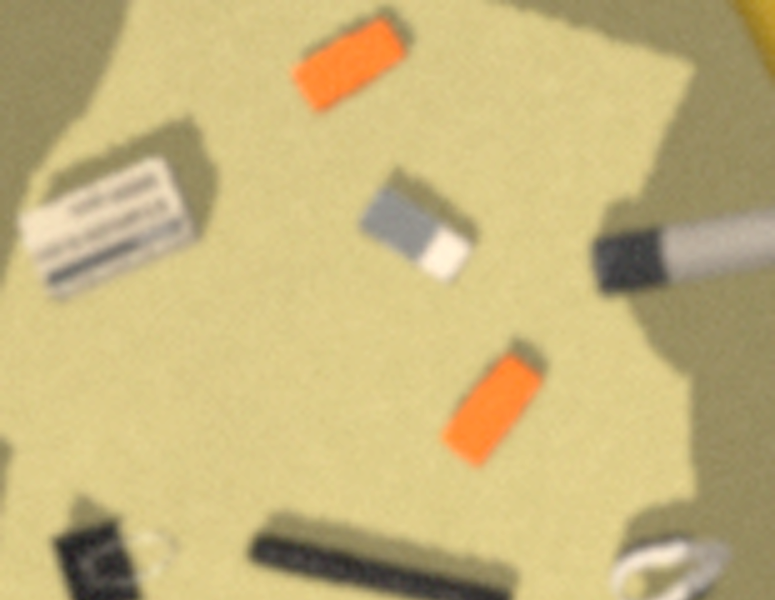

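View pics/cb.png

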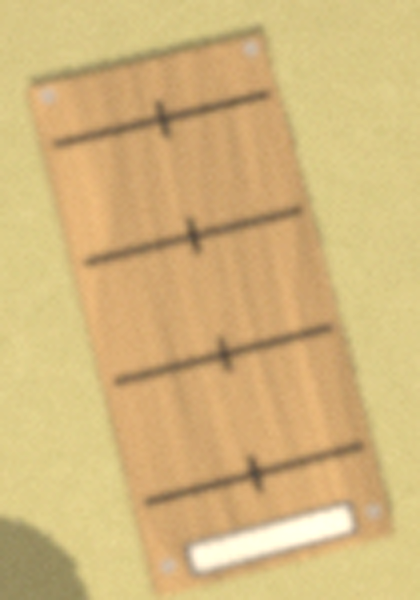

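Crop a: the carton's top corners are (22,217), (160,157), (197,238) and (58,298). The eraser runs from (371,207) to (461,263), the glue stick's left end is at (598,264) and the marker's left end at (252,549). Crop b: the ticks are at (163,118), (194,236), (225,354) and (255,473), with the card at the bottom.

```bash
cat > h.py <<'E'
import numpy as np, cv2
from cell import optics, sensors
def world(d,px,z):
    "pixels (orig image) -> world xy at height z"
    px=np.array(px,float).reshape(-1,1,2)
    s=cv2.undistortPointsIter(px,d["mtx"],np.array([d["k1"],0,0,0]),None,None,(3,60,1e-10)).reshape(-1,2)
    R,t=np.array(d["R"]),np.array(d["t"]); C=-R.T@t
    r=np.c_[s,np.ones(len(s))]@R
    return (C+r*((z-C[2])/r[:,2])[:,None])[:,:2]
def proj(d,P):
    c=np.array(P)@np.array(d["R"]).T+d["t"]; s=c[:,:2]/c[:,2:]
    s=s*(1+d["k1"]*(s**2).sum(1))[:,None]
    return s@np.diag(np.diag(d["mtx"])[:2])+d["mtx"][:2,2]
a=lambda *p:[((u+.5)/5-.5+135,(v+.5)/5-.5+155) for u,v in p]
b=lambda *p:[((u+.5)/4-.5+345,(v+.5)/4-.5+165) for u,v in p]
w=lambda *p:[((u+.5)*.7-.5,(v+.5)*.7-.5) for u,v in p]
E
python3 - <<'E'
from h import *
d=optics.snapshot("top")
def rep(n,e):
    v=e[1]-e[0]; print(n,"c",e.mean(0).round(4),"len",np.hypot(*v).round(4),"ang",np.degrees(np.arctan2(v[1],v[0])).round(1))
m=world(d,b((163,118),(194,236),(225,354),(255,473)),.008); print(m.round(4),np.hypot(*np.diff(m,axis=0).T)); rep("board y dir",m[[0,3]])
rep("mark4",world(d,b((56,144),(267,95)),.008)); rep("mark1",world(d,b((148,502),(362,446)),.008))
q=world(d,a((22,217),(160,157),(197,238),(58,298)),.027); rep("carton",np.array([q[[0,3]].mean(0),q[[1,2]].mean(0)])); rep("cart w",q[[0,3]])
rep("eraser",world(d,a((371,207),(461,263)),.013))
rep("glue",world(d,a((598,264))+w((420,289)),.014))
rep("marker",world(d,a((252,549))+w((339,394)),.01))
rep("clip",world(d,w((210,383),(232,384)),.01)); rep("remover",world(d,w((368,388),(400,382)),.01))
E
```

```text
[[ 0.6411 -0.1966]
 [ 0.571  -0.2153]
 [ 0.5017 -0.234 ]
 [ 0.4323 -0.2524]] [0.07257966 0.07180217 0.07174993]
board y dir c [ 0.5367 -0.2245] len 0.2161 ang -165.0
mark4 c [ 0.6403 -0.1963] len 0.1327 ang -75.1
mark1 c [ 0.4317 -0.2531] len 0.1334 ang -74.9
carton c [0.6067 0.3409] len 0.0703 ang -64.7
cart w c [0.5917 0.3727] len 0.0423 ang -152.2
eraser c [0.6096 0.1992] len 0.0502 ang -120.1
glue c [0.6061 0.0674] len 0.0933 ang -80.6
marker c [0.4502 0.2082] len 0.1237 ang -100.1
clip c [0.4493 0.3401] len 0.0364 ang -90.3
remover c [0.456  0.0753] len 0.0525 ang -77.7
```

```bash
cat >> h.py <<'E'
def go(x,y,z,yang):
    "remaining shift in tool axes AFTER the turn, cm, and turn about tool z"
    s=sensors.observe(); p=np.array(s["tcp_pos"]); O=np.array(s["orientation"])
    cur=np.degrees(np.arctan2(O[1,1],O[0,1])); da=(cur-yang+180)%360-180
    A=np.radians(yang+90); ax=np.array([[np.cos(A),np.sin(A),0],[np.sin(A),-np.cos(A),0],[0,0,-1]])
    D=np.array([x,y,z])-p
    print("t %.1f p %s yang %.1f tilt %s | shift now-axes %s | after-turn %s cm | turn %.3f"%(s["clock"],p.round(4),cur,O[:2,2].round(3),(100*O.T@D).round(2),(100*ax@D).round(2),np.radians(da)), "grip",round(s["opening"],3),round(s["grasp_force"],1),"F",np.round(s["ft_force"],1))
E
python3 -m inch '[[[-3,-2,1,0,0,0],[-3,-2,1,0,0,0],[-3,-2,1,0,0,0],[-3,-2,1,0,0,0],[-3,-2,1,0,0,0],[-3,-2,1,0,0,0],[-3,-2,1,0,0,0],[-3,-2,1,0,0,0],[-3,-2,1,0,0,0],[-3,-2,1,0,0,0]]]' 0 30
python3 -m inch '[[[0,0,0,0,0,0.12],[0,0,0,0,0,0.12],[0,0,0,0,0,0.12],[0,0,0,0,0,0.12],[0,0,0,0,0,0.12],[0,0,0,0,0,0.12],[0,0,0,0,0,0.12],[0,0,0,0,0,0.12],[0,0,0,0,0,0.12],[0,0,0,0,0,0.12]]]'
python3 -c "
from h import *; go(.4502,.2082,.05,-10.1)"
```

```text
clock: 1.03
tcp_pos: [0.3935, 0.2749, 0.1309]
orientation: [[-0.96, 0.279, 0.0], [0.279, 0.96, 0.0], [-0.0, 0.0, -1.0]]
ft_force: [0.7, 1.2, -0.0]
opening: 0.5
grasp_force: 0.0
clock: 1.87
tcp_pos: [0.3926, 0.2763, 0.1312]
orientation: [[-0.082, 0.997, -0.0], [0.997, 0.082, -0.0], [-0.0, -0.0, -1.0]]
ft_force: [0.2, 0.2, -0.4]
opening: 0.504
grasp_force: 0.0
t 1.9 p [0.3926 0.2763 0.1312] yang 4.7 tilt [-0. -0.] | shift now-axes [-7.26  5.19  8.12] | after-turn [-5.7   6.87  8.12] cm | turn 0.258 grip 0.504 0.0 F [ 0.2  0.2 -0.4]
```

```bash
python3 -m inch '[[[0,0,0,0,0,0.086],[0,0,0,0,0,0.086],[0,0,0,0,0,0.086],[-1.4,1.7,2,0,0,0],[-1.4,1.7,2,0,0,0],[-1.4,1.7,2,0,0,0],[-1.5,1.8,2,0,0,0],[0,0,0,0,0,0],[0,0,0,0,0,0],[0,0,0,0,0,0]]]'
python3 -c "
from h import *; go(.4502,.2082,.004,-10.1)
cv2.imwrite('pics/w1.png',optics.snapshot('wrist')['pixels'][:,:,::-1])"
```

```text
clock: 2.7
tcp_pos: [0.4508, 0.2088, 0.0515]
orientation: [[0.169, 0.986, -0.001], [0.986, -0.169, 0.0], [0.0, -0.001, -1.0]]
ft_force: [0.3, 1.0, -0.8]
opening: 0.498
grasp_force: 0.0
t 2.7 p [0.4508 0.2088 0.0515] yang -9.8 tilt [-0.001  0.   ] | shift now-axes [-0.07 -0.04  4.75] | after-turn [-0.07 -0.05  4.75] cm | turn 0.006 grip 0.498 0.0 F [ 0.3  1.  -0.8]
```

View pics/w1.png

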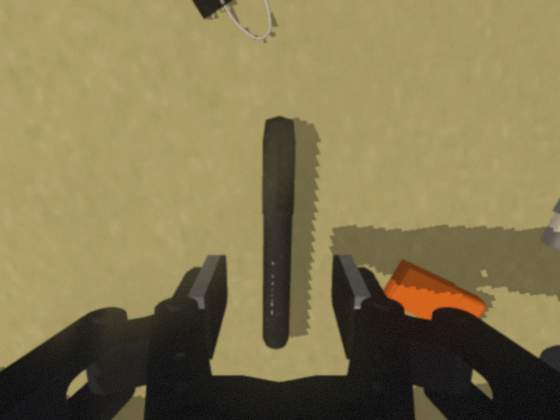

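The wrist view shows the marker upright between the fingers, with its ends at (280,118) and (276,347). Now I'll descend, grip and lift, and check its lengthwise position.

```bash
python3 - <<'E'
from h import *
d=optics.snapshot("wrist"); e=world(d,[(280,118),(276,347)],.010); print(e,e.mean(0),np.hypot(*(e[1]-e[0])))
E
python3 -m inch '[[[0,0,1.2,0,0,0],[0,0,1.2,0,0,0],[0,0,1.2,0,0,0],[0,0,1.1,0,0,0],[0,0,0,0,0,0],[0,0,0,0,0,0],[0,0,0,0,0,0],[0,0,0,0,0,0],[0,0,0,0,0,0],[0,0,0,0,0,0]]]'
python3 -m inch '[[[0,0,0,0,0,0],[0,0,0,0,0,0],[0,0,0,0,0,0],[0,0,0,0,0,0],[0,0,0,0,0,0],[0,0,0,0,0,0],[0,0,0,0,0,0],[0,0,0,0,0,0],[0,0,0,0,0,0],[0,0,0,0,0,0]]]' -1 30
python3 -c "
from h import *; go(.4320,-.2526,.10,15)"
```

```text
[[0.46110169 0.26940778]
 [0.43788952 0.14649433]] [0.4494956  0.20795105] 0.1250860488747842
clock: 3.63
tcp_pos: [0.4516, 0.2088, 0.005]
orientation: [[0.169, 0.986, 0.001], [0.986, -0.169, 0.0], [0.001, 0.001, -1.0]]
ft_force: [-0.1, 0.4, -0.5]
opening: 0.497
grasp_force: 0.0
clock: 4.47
tcp_pos: [0.4515, 0.2087, 0.0046]
orientation: [[0.169, 0.986, 0.001], [0.986, -0.169, 0.0], [0.0, 0.001, -1.0]]
ft_force: [0.1, -1.2, 5.1]
opening: 0.183
grasp_force: 31.4
t 4.5 p [0.4515 0.2087 0.0046] yang -9.7 tilt [0.001 0.   ] | shift now-axes [-45.79   5.89  -9.55] | after-turn [-44.05 -13.82  -9.54] cm | turn -0.432 grip 0.183 31.4 F [ 0.1 -1.2  5.1]
```

```bash
python3 -m inch '[[[0,0,-3,0,0,0],[0,0,-3,0,0,0],[0,0,-3,0,0,0],[-3.8,0.5,0,0,0,0],[-3.8,0.5,0,0,0,0],[-3.8,0.5,0,0,0,0],[-3.8,0.5,0,0,0,0],[-3.8,0.5,0,0,0,0],[-3.8,0.5,0,0,0,0],[-3.8,0.5,0,0,0,0]]]'
python3 -m inch '[[[-3.8,0.5,0,0,0,0],[-3.8,0.5,0,0,0,0],[-3.8,0.5,0,0,0,0],[-3.8,0.5,0,0,0,0],[-3.8,0.5,0,0,0,0],[0,0,0,0,0,-0.108],[0,0,0,0,0,-0.108],[0,0,0,0,0,-0.108],[0,0,0,0,0,-0.108],[0,0,0,0,0,0]]]'
python3 -c "
from h import *; go(.4320,-.2526,.05,15)
cv2.imwrite('pics/w2.png',optics.snapshot('wrist')['pixels'][:,:,::-1])"
```

```text
clock: 5.3
tcp_pos: [0.4395, -0.061, 0.0938]
orientation: [[0.169, 0.986, -0.001], [0.986, -0.169, 0.001], [0.0, -0.001, -1.0]]
ft_force: [1.2, -0.0, 0.2]
opening: 0.181
grasp_force: 30.8
clock: 6.13
tcp_pos: [0.4324, -0.2507, 0.0935]
orientation: [[-0.26, 0.966, -0.001], [0.966, 0.26, 0.001], [0.001, -0.001, -1.0]]
ft_force: [-0.5, -0.1, 0.4]
opening: 0.18
grasp_force: 30.8
t 6.1 p [ 0.4324 -0.2507  0.0935] yang 15.1 tilt [-0.001  0.001] | shift now-axes [-0.18 -0.09  4.35] | after-turn [-0.17 -0.09  4.35] cm | turn 0.002 grip 0.18 30.8 F [-0.5 -0.1  0.4]
```

View pics/w2.png

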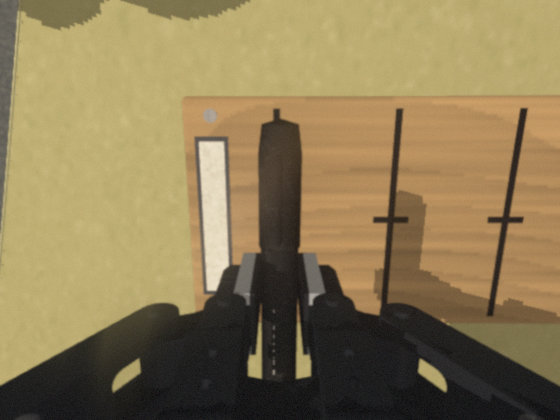

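The marker is held straight above mark 1. The ticks of marks 2 and 3 show at (391,219) and (506,219). I'll cross-check those, then lower and release.

```bash
python3 - <<'E'
from h import *
d=optics.snapshot("wrist"); e=world(d,[(391,219),(506,219)],.008); print(e)
E
python3 -m inch '[[[-0.1,-0.1,2,0,0,0],[-0.1,0,2,0,0,0],[0,0,2,0,0,0],[0,0,1.2,0,0,0],[0,0,0.5,0,0,0],[0,0,0.3,0,0,0],[0,0,0,0,0,0],[0,0,0,0,0,0],[0,0,0,0,0,0],[0,0,0,0,0,0]]]'
python3 -m inch '[[[0,0,0,0,0,0],[0,0,0,0,0,0],[0,0,0,0,0,0],[0,0,0,0,0,0],[0,0,-2,0,0,0],[0,0,-3,0,0,0],[0,0,-4,0,0,0],[0,0,0,0,0,0],[0,0,0,0,0,0],[0,0,0,0,0,0]]]' -0.1
python3 -c "
from h import *; go(.6061,.0674,.10,9.4)"
```

```text
[[ 0.50034994 -0.23439516]
 [ 0.56976984 -0.21589029]]
clock: 7.07
tcp_pos: [0.4333, -0.2537, 0.0152]
orientation: [[-0.259, 0.966, 0.001], [0.966, 0.259, -0.001], [-0.001, 0.001, -1.0]]
ft_force: [0.2, 0.2, 0.4]
opening: 0.18
grasp_force: 30.8
clock: 7.9
tcp_pos: [0.4327, -0.2532, 0.1042]
orientation: [[-0.259, 0.966, 0.0], [0.966, 0.259, -0.0], [-0.0, 0.0, -1.0]]
ft_force: [-0.6, -0.4, -0.9]
opening: 0.446
grasp_force: 0.0
t 7.9 p [ 0.4327 -0.2532  0.1042] yang 15.0 tilt [ 0. -0.] | shift now-axes [26.48 25.05  0.42] | after-turn [28.8  22.34  0.42] cm | turn 0.098 grip 0.446 0.0 F [-0.6 -0.4 -0.9]
```

```bash
python3 -m inch '[[[0,0,0,0,0,0.098],[3.2,2.48,0,0,0,0],[3.2,2.48,0,0,0,0],[3.2,2.48,0,0,0,0],[3.2,2.48,0,0,0,0],[3.2,2.48,0,0,0,0],[3.2,2.48,0,0,0,0],[3.2,2.48,0,0,0,0],[3.2,2.48,0,0,0,0],[3.2,2.48,0,0,0,0]]]' 0.4
python3 -m inch '[[[0,0,1.5,0,0,0],[0,0,1.5,0,0,0],[0,0,1.5,0,0,0],[0,0,0,0,0,0],[0,0,0,0,0,0],[0,0,0,0,0,0],[0,0,0,0,0,0],[0,0,0,0,0,0],[0,0,0,0,0,0],[0,0,0,0,0,0]]]'
python3 -c "
from h import *; go(.6061,.0674,.006,9.4)
cv2.imwrite('pics/w3.png',optics.snapshot('wrist')['pixels'][:,:,::-1])"
```

```text
clock: 8.73
tcp_pos: [0.6048, 0.0694, 0.102]
orientation: [[-0.163, 0.987, -0.004], [0.987, 0.163, -0.0], [0.001, -0.004, -1.0]]
ft_force: [1.3, -1.4, 0.1]
opening: 0.697
grasp_force: 0.0
clock: 9.57
tcp_pos: [0.6063, 0.0673, 0.06]
orientation: [[-0.163, 0.987, 0.001], [0.987, 0.163, 0.0], [-0.0, 0.001, -1.0]]
ft_force: [0.1, 0.6, -0.3]
opening: 0.7
grasp_force: 0.0
t 9.6 p [0.6063 0.0673 0.06  ] yang 9.4 tilt [0.001 0.   ] | shift now-axes [ 0.02 -0.03  5.4 ] | after-turn [ 0.02 -0.02  5.4 ] cm | turn -0.000 grip 0.7 0.0 F [ 0.1  0.6 -0.3]
```

View pics/w3.png

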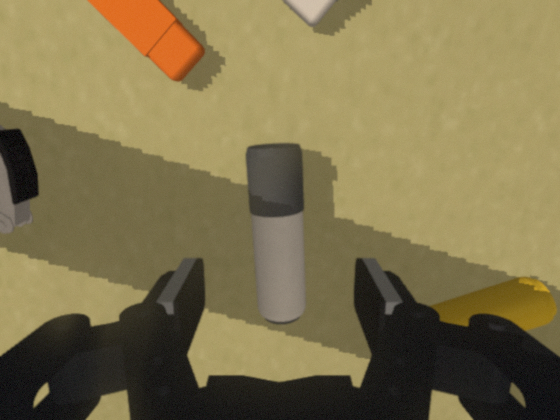

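Glue stick ends are at (274,147) and (282,320). The yellow stick ends behind the right finger at about (432,310), so I'll check that clearance.

```bash
python3 - <<'E'
from h import *
d=optics.snapshot("wrist"); e=world(d,[(274,147),(282,320)],.014); v=e[0]-e[1]; print(e,e.mean(0),np.hypot(*v),np.degrees(np.arctan2(v[1],v[0])))
s=sensors.observe(); O=s["orientation"]
print(((world(d,[(432,310),(432,340)],.014)-s["tcp_pos"][:2])@O[:2,:2]).round(3))
t=optics.snapshot("top"); print(((world(t,w((425,254),(433,250)),.014)-s["tcp_pos"][:2])@O[:2,:2]).round(3))
E
```

```text
[[0.59532146 0.11337392]
 [0.6151496  0.01892771]] [0.60523553 0.06615082] 0.09650514314242352 101.85654479059372
[[-0.043  0.084]
 [-0.062  0.086]]
[[-0.063  0.057]
 [-0.077  0.062]]
```

```bash
python3 -m inch '[[[-0.1,-0.1,1.5,0,0,-0.035],[0,0,1.5,0,0,0],[0,0,1.5,0,0,0],[0,0,0.9,0,0,0],[0,0,0,0,0,0],[0,0,0,0,0,0],[0,0,0,0,0,0],[0,0,0,0,0,0],[0,0,0,0,0,0],[0,0,0,0,0,0]]]'
python3 -m inch '[[[0,0,0,0,0,0],[0,0,0,0,0,0],[0,0,0,0,0,0],[0,0,0,0,0,0],[0,0,0,0,0,0],[0,0,0,0,0,0],[0,0,0,0,0,0],[0,0,0,0,0,0],[0,0,-4,0,0,0],[0,0,-4,0,0,0]]]' -1 30
python3 -c "
from h import *; go(.5010,-.2341,.10,15)"
```

```text
clock: 10.55
tcp_pos: [0.6056, 0.0663, 0.0061]
orientation: [[-0.198, 0.98, 0.001], [0.98, 0.198, 0.0], [-0.0, 0.001, -1.0]]
ft_force: [0.6, 0.3, 0.3]
opening: 0.697
grasp_force: 0.0
clock: 11.38
tcp_pos: [0.6012, 0.0662, 0.0827]
orientation: [[-0.198, 0.98, -0.009], [0.98, 0.198, 0.0], [0.002, -0.009, -1.0]]
ft_force: [1.4, 0.7, -0.2]
opening: 0.329
grasp_force: 31.0
t 11.4 p [0.6012 0.0662 0.0827] yang 11.4 tilt [-0.009  0.   ] | shift now-axes [-27.45 -15.77  -1.64] | after-turn [-26.41 -17.45  -1.73] cm | turn -0.063 grip 0.329 31.0 F [ 1.4  0.7 -0.2]
```

```bash
python3 -m inch '[[[0,0,-0.5,0,0,-0.063],[-2.92,-1.98,0,0,0,0],[-2.92,-1.98,0,0,0,0],[-2.92,-1.98,0,0,0,0],[-2.92,-1.98,0,0,0,0],[-2.92,-1.98,0,0,0,0],[-2.92,-1.98,0,0,0,0],[-2.92,-1.98,0,0,0,0],[-2.92,-1.98,0,0,0,0],[-2.92,-1.98,0,0,0,0]]]'
python3 -m inch '[[[0,0,1.5,0,0,0],[0,0,1.5,0,0,0],[0,0,1.5,0,0,0],[0,0,0,0,0,0],[0,0,0,0,0,0],[0,0,0,0,0,0],[0,0,0,0,0,0],[0,0,0,0,0,0],[0,0,0,0,0,0],[0,0,0,0,0,0]]]'
python3 -c "
from h import *; go(.5010,-.2341,.0145,15)"
```

```text
clock: 12.22
tcp_pos: [0.4997, -0.235, 0.0898]
orientation: [[-0.259, 0.966, -0.001], [0.966, 0.259, 0.001], [0.001, -0.001, -1.0]]
ft_force: [0.5, -0.3, 0.1]
opening: 0.325
grasp_force: 31.0
clock: 13.05
tcp_pos: [0.5014, -0.2339, 0.0459]
orientation: [[-0.259, 0.966, 0.001], [0.966, 0.259, -0.0], [-0.001, 0.001, -1.0]]
ft_force: [-0.3, 0.4, -0.4]
opening: 0.328
grasp_force: 31.0
t 13.1 p [ 0.5014 -0.2339  0.0459] yang 15.0 tilt [ 0.001 -0.   ] | shift now-axes [-0.01 -0.05  3.14] | after-turn [-0.01 -0.05  3.14] cm | turn 0.000 grip 0.328 31.0 F [-0.3  0.4 -0.4]
```

```bash
python3 -m inch '[[[0,0,1,0,0,0],[0,0,1,0,0,0],[0,0,0.7,0,0,0],[0,0,0.3,0,0,0],[0,0,0,0,0,0],[0,0,0,0,0,0],[0,0,0,0,0,0],[0,0,0,0,0,0],[0,0,0,0,0,0],[0,0,0,0,0,0]]]'
python3 -m inch '[[[0,0,0,0,0,0],[0,0,0,0,0,0],[0,0,0,0,0,0],[0,0,0,0,0,0],[0,0,-2,0,0,0],[0,0,-3,0,0,0],[0,0,-4,0,0,0],[0,0,0,0,0,0],[0,0,0,0,0,0],[0,0,0,0,0,0]]]' 0.1
python3 -c "
from h import *; go(.6067,.3409,.10,26.5)"
```

```text
clock: 13.88
tcp_pos: [0.501, -0.2338, 0.0153]
orientation: [[-0.259, 0.966, 0.0], [0.966, 0.259, 0.0], [-0.0, 0.0, -1.0]]
ft_force: [0.1, -0.3, -0.6]
opening: 0.322
grasp_force: 31.0
clock: 14.72
tcp_pos: [0.501, -0.2338, 0.1052]
orientation: [[-0.259, 0.966, 0.0], [0.966, 0.259, -0.0], [-0.0, 0.0, -1.0]]
ft_force: [-0.5, 0.5, -1.6]
opening: 0.555
grasp_force: 0.0
t 14.7 p [ 0.501  -0.2338  0.1052] yang 15.0 tilt [ 0. -0.] | shift now-axes [52.77 25.1   0.52] | after-turn [46.71 35.1   0.52] cm | turn -0.201 grip 0.555 0.0 F [-0.5  0.5 -1.6]
```

```bash
python3 -m inch '[[[3.5,1.67,0,0,0,0],[3.5,1.67,0,0,0,0],[3.5,1.67,0,0,0,0],[3.5,1.67,0,0,0,0],[3.5,1.67,0,0,0,0],[3.5,1.67,0,0,0,0],[3.5,1.67,0,0,0,0],[3.5,1.67,0,0,0,0],[3.5,1.67,0,0,0,0],[3.5,1.67,0,0,0,0]]]' 0.85
python3 -m inch '[[[3.5,1.67,0,0,0,0],[3.5,1.67,0,0,0,0],[3.5,1.67,0,0,0,0],[3.5,1.67,0,0,0,0],[3.5,1.67,0,0,0,0],[0,0,0,0,0,-0.1],[0,0,0,0,0,-0.1],[0,0,1.5,0,0,0],[0,0,1.5,0,0,0],[0,0,0,0,0,0]]]'
python3 -c "
from h import *
cv2.imwrite('pics/w4.png',optics.snapshot('wrist')['pixels'][:,:,::-1]); go(.6067,.3409,.006,26.5)"
```

```text
clock: 15.55
tcp_pos: [0.57, 0.1493, 0.1031]
orientation: [[-0.259, 0.966, -0.004], [0.966, 0.259, -0.001], [0.0, -0.004, -1.0]]
ft_force: [0.8, -0.9, 0.2]
opening: 0.925
grasp_force: 0.0
clock: 16.38
tcp_pos: [0.6033, 0.3368, 0.0695]
orientation: [[-0.446, 0.895, -0.009], [0.895, 0.446, -0.004], [0.0, -0.009, -1.0]]
ft_force: [0.0, 0.0, -0.5]
opening: 0.924
grasp_force: 0.0
t 16.4 p [0.6039 0.337  0.0711] yang 26.5 tilt [-0.007 -0.003] | shift now-axes [0.22 0.48 6.51] | after-turn [0.23 0.42 6.51] cm | turn -0.000 grip 0.925 0.0 F [-0.3 -0.7  0.8]
```

View pics/w4.png

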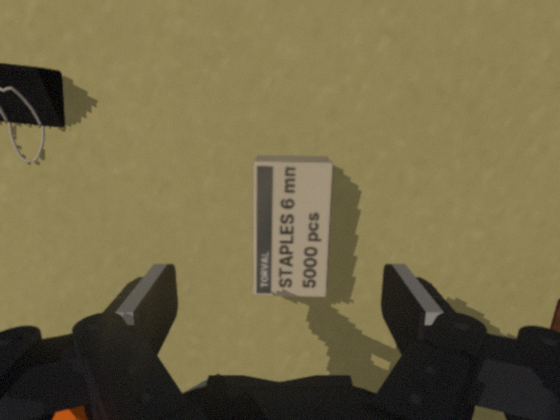

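The carton's top corners are (255,163), (331,163), (327,296) and (255,294), centred between the fingers.

```bash
python3 - <<'E'
from h import *
d=optics.snapshot("wrist"); e=world(d,[(255,163),(331,163),(327,296),(255,294)],.027); c=e.mean(0); v=e[0]+e[1]-e[2]-e[3]; print(c,np.hypot(*v)/2,np.degrees(np.arctan2(v[1],v[0])),np.hypot(*(e[1]-e[0])))
go(*c,.006,26.5)
E
```

```text
[0.6073274  0.34278519] 0.07226193903005199 116.18111794477875 0.03764384117451176
t 16.5 p [0.605  0.3374 0.0729] yang 26.5 tilt [-0.005 -0.002] | shift now-axes [0.38 0.48 6.68] | after-turn [0.38 0.45 6.69] cm | turn -0.001 grip 0.924 0.0 F [0.8 0.4 0.3]
```

```bash
python3 -m inch '[[[0.25,0.3,1,0,0,0],[0,0,1.5,0,0,0],[0,0,1.5,0,0,0],[0,0,1.5,0,0,0],[0,0,1,0,0,0],[0,0,0,0,0,0],[0,0,0,0,0,0],[0,0,0,0,0,0],[0,0,0,0,0,0],[0,0,0,0,0,0]]]'
python3 -c "
from h import *; go(.607,.3422,.006,26.5)"
```

```text
clock: 17.32
tcp_pos: [0.6094, 0.3422, 0.0116]
orientation: [[-0.446, 0.895, 0.002], [0.895, 0.446, 0.001], [0.0, 0.002, -1.0]]
ft_force: [-0.2, -0.6, 0.1]
opening: 0.925
grasp_force: 0.0
t 17.3 p [0.6094 0.3422 0.0116] yang 26.5 tilt [0.002 0.001] | shift now-axes [ 0.11 -0.22  0.56] | after-turn [ 0.11 -0.22  0.56] cm | turn -0.001 grip 0.925 0.0 F [-0.2 -0.6  0.1]
```

```bash
python3 -m inch '[[[0.1,-0.2,0.4,0,0,0],[0,0,0,0,0,0],[0,0,0,0,0,0],[0,0,0,0,0,0],[0,0,0,0,0,0],[0,0,0,0,0,0],[0,0,0,0,0,0],[0,0,0,0,0,0],[0,0,0,0,0,0],[0,0,0,0,0,0]]]' -1 45
python3 -m inch '[[[0,0,-3,0,0,0],[0,0,-3,0,0,0],[0,0,-3,0,0,0],[0,0,0,0,0,0],[0,0,0,0,0,0],[0,0,0,0,0,0],[0,0,0,0,0,0],[0,0,0,0,0,0],[0,0,0,0,0,0],[0,0,0,0,0,0]]]'
python3 -c "
from h import *
cv2.imwrite('pics/w5.png',optics.snapshot('wrist')['pixels'][:,:,::-1]); go(.5704,-.2156,.10,15)"
```

```text
clock: 18.15
tcp_pos: [0.6064, 0.3419, 0.0065]
orientation: [[-0.446, 0.895, 0.0], [0.895, 0.446, 0.0], [0.0, 0.0, -1.0]]
ft_force: [0.6, 0.4, 1.2]
opening: 0.462
grasp_force: 48.1
clock: 18.98
tcp_pos: [0.6056, 0.3415, 0.0951]
orientation: [[-0.446, 0.895, -0.002], [0.895, 0.446, -0.001], [0.0, -0.002, -1.0]]
ft_force: [0.2, 0.6, -2.1]
opening: 0.464
grasp_force: 47.7
t 19.0 p [0.6058 0.3416 0.0954] yang 26.5 tilt [-0.001 -0.001] | shift now-axes [-48.3  -28.    -0.42] | after-turn [-52.9  -17.84  -0.46] cm | turn 0.200 grip 0.455 47.7 F [ 0.2 -0.8 -2. ]
```

View pics/w5.png

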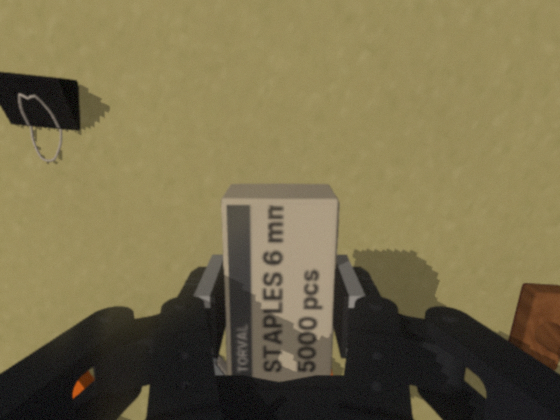

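The carton is gripped square and level, with its top far edge at row 198. I'll work out the lengthwise offset in the grip.

```bash
python3 - <<'E'
from h import *
d=optics.snapshot("wrist"); s=sensors.observe(); O=s["orientation"]
e=world(d,[(225,198),(337,198),(226,376),(333,376)],s["tcp_pos"][2]+.0205); print(((e-s["tcp_pos"][:2])@O[:2,:2]).round(4))
E
python3 -m inch '[[[-3.45,-2,0,0,0,0],[-3.45,-2,0,0,0,0],[-3.45,-2,0,0,0,0],[-3.45,-2,0,0,0,0],[-3.45,-2,0,0,0,0],[-3.45,-2,0,0,0,0],[-3.45,-2,0,0,0,0],[-3.45,-2,0,0,0,0],[-3.45,-2,0,0,0,0],[-3.45,-2,0,0,0,0]]]'
python3 -m inch '[[[-3.45,-2,0,0,0,0],[-3.45,-2,0,0,0,0],[-3.45,-2,0,0,0,0],[-3.45,-2,0,0,0,0],[0,0,0,0,0,0.1],[0,0,0,0,0,0.1],[0,0,1.5,0,0,0],[0,0,0,0,0,0],[0,0,0,0,0,0],[0,0,0,0,0,0]]]'
python3 -c "
from h import *; go(.5704,-.2156,.0155,15)"
```

```text
[[ 0.0376 -0.0187]
 [ 0.0376  0.0183]
 [-0.0316 -0.0209]
 [-0.0315  0.0196]]
clock: 19.92
tcp_pos: [0.5807, -0.0581, 0.0966]
orientation: [[-0.446, 0.895, 0.001], [0.895, 0.446, -0.0], [-0.0, 0.001, -1.0]]
ft_force: [0.5, 0.1, -2.0]
opening: 0.456
grasp_force: 47.6
clock: 20.75
tcp_pos: [0.5708, -0.2151, 0.0815]
orientation: [[-0.26, 0.966, -0.0], [0.966, 0.26, 0.0], [0.0, -0.0, -1.0]]
ft_force: [0.2, -0.4, -1.9]
opening: 0.46
grasp_force: 47.5
t 20.8 p [ 0.5708 -0.2151  0.0815] yang 15.0 tilt [-0.  0.] | shift now-axes [-0.04 -0.05  6.6 ] | after-turn [-0.03 -0.05  6.6 ] cm | turn 0.001 grip 0.46 47.5 F [ 0.2 -0.4 -1.9]
```

```bash
python3 -m inch '[[[0,0,2,0,0,0],[0,0,2,0,0,0],[0,0,1.5,0,0,0],[0,0,0.7,0,0,0],[0,0,0.3,0,0,0],[0,0,0,0,0,0],[0,0,0,0,0,0],[0,0,0,0,0,0],[0,0,0,0,0,0],[0,0,0,0,0,0]]]'
python3 -m inch '[[[0,0,0,0,0,0],[0,0,0,0,0,0],[0,0,0,0,0,0],[0,0,0,0,0,0],[0,0,-2,0,0,0],[0,0,-3,0,0,0],[0,0,-4,0,0,0],[0,0,0,0,0,0],[0,0,0,0,0,0],[0,0,0,0,0,0]]]' 0.3 30
python3 -c "
from h import *; go(.6096,.1992,.10,-30)"
```

```text
clock: 21.58
tcp_pos: [0.5716, -0.2157, 0.0172]
orientation: [[-0.259, 0.966, 0.001], [0.966, 0.259, -0.001], [-0.001, 0.001, -1.0]]
ft_force: [-0.5, 0.9, -2.6]
opening: 0.455
grasp_force: 47.6
clock: 22.42
tcp_pos: [0.5711, -0.2155, 0.1065]
orientation: [[-0.259, 0.966, 0.001], [0.966, 0.259, -0.0], [-0.0, 0.001, -1.0]]
ft_force: [0.1, -0.6, -0.7]
opening: 0.65
grasp_force: 0.0
t 22.4 p [ 0.5711 -0.2155  0.1065] yang 15.0 tilt [ 0.001 -0.   ] | shift now-axes [39.05 14.46  0.64] | after-turn [ 37.84 -17.4    0.65] cm | turn 0.786 grip 0.65 0.0 F [ 0.1 -0.6 -0.7]
```

```bash
python3 -m inch '[[[3.9,1.45,0,0,0,0],[3.9,1.45,0,0,0,0],[3.9,1.45,0,0,0,0],[3.9,1.45,0,0,0,0],[3.9,1.45,0,0,0,0],[3.9,1.45,0,0,0,0],[3.9,1.45,0,0,0,0],[3.9,1.45,0,0,0,0],[3.9,1.45,0,0,0,0],[3.9,1.45,0,0,0,0]]]' 0.1
python3 -m inch '[[[0,0,1.5,0,0,0.112],[0,0,1.5,0,0,0.112],[0,0,1.5,0,0,0.112],[0,0,0,0,0,0.112],[0,0,0,0,0,0.112],[0,0,0,0,0,0.112],[0,0,0,0,0,0.112],[0,0,0,0,0,0],[0,0,0,0,0,0],[0,0,0,0,0,0]]]'
python3 -c "
from h import *
cv2.imwrite('pics/w6.png',optics.snapshot('wrist')['pixels'][:,:,::-1]); go(.6096,.1992,.004,-30)"
```

```text
clock: 23.25
tcp_pos: [0.6083, 0.2006, 0.1042]
orientation: [[-0.259, 0.966, -0.003], [0.966, 0.259, -0.001], [0.0, -0.004, -1.0]]
ft_force: [1.9, 0.2, -0.0]
opening: 0.547
grasp_force: 0.0
clock: 24.08
tcp_pos: [0.6091, 0.1987, 0.0602]
orientation: [[0.497, 0.868, -0.002], [0.868, -0.497, -0.0], [-0.001, -0.001, -1.0]]
ft_force: [0.2, 0.8, 0.5]
opening: 0.549
grasp_force: 0.0
t 24.1 p [0.6094 0.1987 0.0605] yang -29.8 tilt [-0.001 -0.   ] | shift now-axes [0.06 0.   5.65] | after-turn [ 0.05 -0.    5.65] cm | turn 0.003 grip 0.553 0.0 F [-0.2 -0.2  0.1]
```

View pics/w6.png

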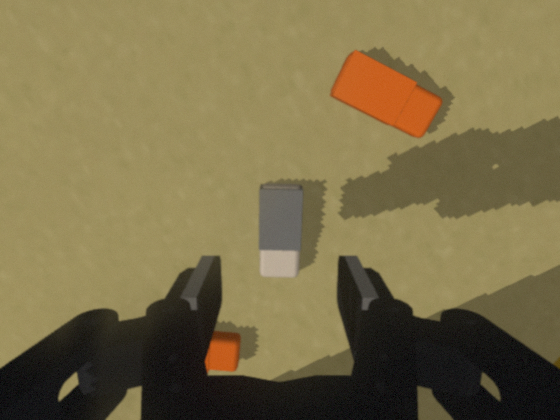

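The eraser is upright between the fingers, ends at (281,188) and (279,277). An orange look-alike's end is at (240,350) beside the left finger, so I'll check that gap.

```bash
python3 - <<'E'
from h import *
d=optics.snapshot("wrist"); s=sensors.observe(); O=s["orientation"]
r=lambda p,z:((world(d,p,z)-s["tcp_pos"][:2])@O[:2,:2]).round(4)
print(r([(281,188),(279,277)],.013)); print(r([(240,332),(208,332),(240,370)],.013))
E
```

```text
[[ 0.0255  0.0002]
 [-0.0244 -0.0008]]
[[-0.0587 -0.0231]
 [-0.0587 -0.0414]
 [-0.0842 -0.0238]]
```

```bash
python3 -m inch '[[[0.05,0,1.5,0,0,0],[0,0,1.5,0,0,0],[0,0,1.5,0,0,0],[0,0,1.0,0,0,0],[0,0,0.15,0,0,0],[0,0,0,0,0,0],[0,0,0,0,0,0],[0,0,0,0,0,0],[0,0,0,0,0,0],[0,0,0,0,0,0]]]'
python3 -m inch '[[[0,0,0,0,0,0],[0,0,0,0,0,0],[0,0,0,0,0,0],[0,0,0,0,0,0],[0,0,0,0,0,0],[0,0,0,0,0,0],[0,0,0,0,0,0],[0,0,-3,0,0,0],[0,0,-3,0,0,0],[0,0,-3,0,0,0]]]' -1 30
python3 -c "
from h import *; go(.6398,-.1970,.10,15)"
```

```text
clock: 25.02
tcp_pos: [0.6109, 0.1995, 0.0057]
orientation: [[0.499, 0.867, 0.002], [0.867, -0.499, 0.0], [0.001, 0.001, -1.0]]
ft_force: [-0.5, -0.4, 0.5]
opening: 0.549
grasp_force: 0.0
clock: 25.85
tcp_pos: [0.6088, 0.199, 0.0944]
orientation: [[0.499, 0.867, -0.003], [0.867, -0.499, -0.001], [-0.002, -0.003, -1.0]]
ft_force: [-0.1, 0.1, -0.0]
opening: 0.245
grasp_force: 29.8
t 25.9 p [0.6088 0.199  0.0944] yang -29.9 tilt [-0.003 -0.001] | shift now-axes [-32.78  22.43  -0.54] | after-turn [-39.05  -7.25  -0.56] cm | turn -0.784 grip 0.245 29.8 F [-0.1  0.1 -0. ]
```

```bash
python3 -m inch '[[[-3.28,2.24,0,0,0,0],[-3.28,2.24,0,0,0,0],[-3.28,2.24,0,0,0,0],[-3.28,2.24,0,0,0,0],[-3.28,2.24,0,0,0,0],[-3.28,2.24,0,0,0,0],[-3.28,2.24,0,0,0,0],[-3.28,2.24,0,0,0,0],[-3.28,2.24,0,0,0,0],[-3.28,2.24,0,0,0,0]]]'
python3 -m inch '[[[0,0,0,0,0,-0.112],[0,0,0,0,0,-0.112],[0,0,0,0,0,-0.112],[0,0,0,0,0,-0.112],[0,0,0,0,0,-0.112],[0,0,0,0,0,-0.112],[0,0,0,0,0,-0.112],[0,0,0,0,0,0],[0,0,0,0,0,0],[0,0,0,0,0,0]]]'
python3 -c "
from h import *
cv2.imwrite('pics/w7.png',optics.snapshot('wrist')['pixels'][:,:,::-1]); go(.6398,-.1970,.015,15)"
```

```text
clock: 26.68
tcp_pos: [0.6401, -0.1985, 0.0941]
orientation: [[0.499, 0.867, -0.001], [0.867, -0.499, 0.001], [0.0, -0.001, -1.0]]
ft_force: [0.6, -0.1, 0.3]
opening: 0.247
grasp_force: 29.8
clock: 27.52
tcp_pos: [0.6405, -0.1966, 0.0943]
orientation: [[-0.257, 0.966, -0.001], [0.966, 0.257, 0.0], [0.001, -0.001, -1.0]]
ft_force: [-1.2, -0.3, -0.3]
opening: 0.244
grasp_force: 29.8
t 27.6 p [ 0.6406 -0.1966  0.0945] yang 14.9 tilt [-0.001  0.   ] | shift now-axes [-0.02 -0.08  7.95] | after-turn [-0.02 -0.09  7.95] cm | turn -0.002 grip 0.245 29.8 F [-0.1 -0.5 -0.8]
```

View pics/w7.png

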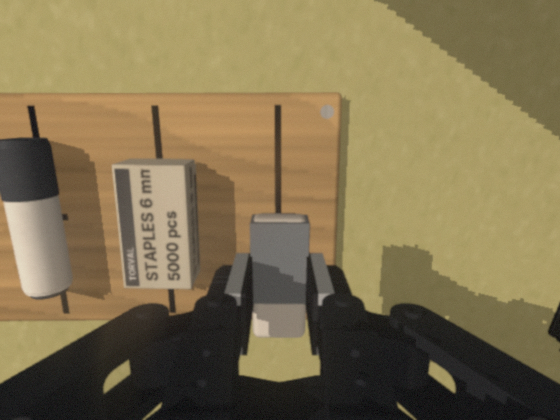

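The eraser is held straight over mark 4, with the carton and glue stick resting on their marks. Lowering and releasing.

```bash
python3 -m inch '[[[0,-0.1,2,0,0,0],[0,0,2,0,0,0],[0,0,2,0,0,0],[0,0,1.3,0,0,0],[0,0,0.5,0,0,0],[0,0,0.25,0,0,0],[0,0,0,0,0,0],[0,0,0,0,0,0],[0,0,0,0,0,0],[0,0,0,0,0,0]]]'
python3 -m inch '[[[0,0,0,0,0,0],[0,0,0,0,0,0],[0,0,0,0,0,0],[0,0,0,0,0,0],[0,0,-2,0,0,0],[0,0,-3,0,0,0],[0,0,-4,0,0,0],[0,0,-4,0,0,0],[0,0,0,0,0,0],[0,0,0,0,0,0]]]' 0
python3 -m inch '[[[3,0,-1,0,0,0],[3,0,-1,0,0,0],[3,0,-1,0,0,0],[3,0,-1,0,0,0],[3,0,-1,0,0,0],[3,0,-1,0,0,0],[3,0,-1,0,0,0],[0,0,0,0,0,0],[0,0,0,0,0,0],[0,0,0,0,0,0]]]'
python3 - <<'E'
from h import *
im=optics.snapshot("top")["pixels"][:,:,::-1][165:315,345:450]
cv2.imwrite("pics/f.png",cv2.convertScaleAbs(cv2.resize(im,None,fx=4,fy=4,interpolation=cv2.INTER_CUBIC),alpha=1.7,beta=20))
E
```

```text
clock: 28.4
tcp_pos: [0.6409, -0.1974, 0.0154]
orientation: [[-0.259, 0.966, 0.002], [0.966, 0.259, -0.001], [-0.001, 0.002, -1.0]]
ft_force: [0.6, -0.5, -0.2]
opening: 0.245
grasp_force: 29.8
clock: 29.23
tcp_pos: [0.6424, -0.198, 0.1482]
orientation: [[-0.259, 0.966, 0.007], [0.966, 0.259, -0.003], [-0.005, 0.006, -1.0]]
ft_force: [-1.0, -0.6, -1.0]
opening: 0.501
grasp_force: 0.0
clock: 30.07
tcp_pos: [0.5849, 0.0056, 0.2129]
orientation: [[-0.259, 0.966, -0.002], [0.966, 0.259, -0.0], [0.0, -0.002, -1.0]]
ft_force: [0.1, -1.2, -0.1]
opening: 0.501
grasp_force: 0.0
```

View pics/f.png

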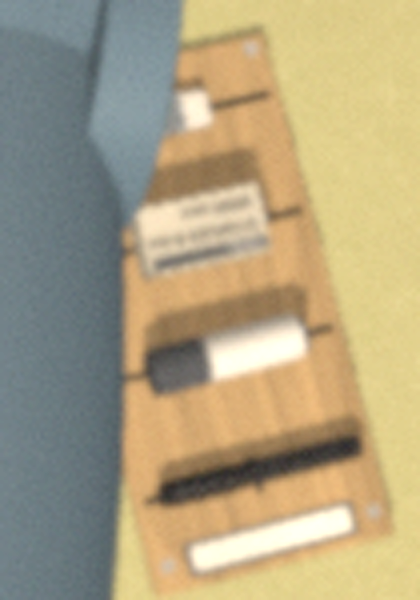

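Marker, glue stick and carton lie on their marks. The arm hides the eraser, so I'll move it further left and measure.

```bash
python3 -m inch '[[[3.5,0,0,0,0,0],[3.5,0,0,0,0,0],[3.5,0,0,0,0,0],[3.5,0,0,0,0,0],[3.5,0,0,0,0,0],[3.5,0,0,0,0,0],[3.5,0,0,0,0,0],[3.5,0,0,0,0,0],[0,0,0,0,0,0],[0,0,0,0,0,0]]]'
python3 - <<'E'
from h import *
im=optics.snapshot("top")["pixels"][:,:,::-1][165:315,345:450]
cv2.imwrite("pics/g.png",cv2.convertScaleAbs(cv2.resize(im,None,fx=4,fy=4,interpolation=cv2.INTER_CUBIC),alpha=1.7,beta=20))
E
```

```text
clock: 30.95
tcp_pos: [0.5127, 0.2767, 0.2131]
orientation: [[-0.261, 0.965, -0.001], [0.965, 0.261, -0.001], [-0.001, -0.002, -1.0]]
ft_force: [-0.3, -0.4, -0.4]
opening: 0.501
grasp_force: 0.0
```

View pics/g.png

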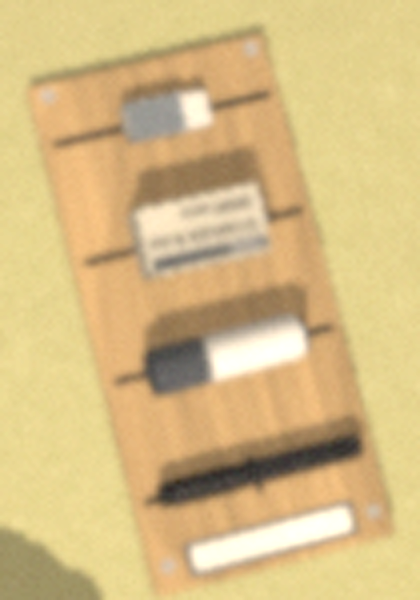

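The eraser's ends are at (122,121) and (211,107). The carton's top corners are (135,208), (262,181), (268,245) and (146,276). The glue stick runs from (149,369) to (307,335) and the marker from (160,492) to (360,444).

```bash
python3 - <<'E'
from h import *
d=optics.snapshot("top")
m=world(d,b((163,118),(194,236),(225,354),(255,473)),.008); y=(m[3]-m[0])/np.hypot(*(m[3]-m[0])); x=np.array([y[1],-y[0]]); o=m.mean(0)
def rep(n,e):
    c=e.mean(0)-o; v=e[1]-e[0]; print(n,(1e3*np.array([c@x,c@y])).round(1),"len",np.hypot(*v).round(3),"ang",np.arctan(v@y/(v@x)).round(3))
rep("marker",world(d,b((160,492),(360,444)),.018)); rep("glue",world(d,b((149,369),(307,335)),.022))
q=world(d,b((135,208),(262,181),(268,245),(146,276)),.035); rep("carton",np.array([q[[0,3]].mean(0),q[[1,2]].mean(0)]))
rep("eraser",world(d,b((122,121),(211,107)),.021))
E
```

```text
marker [ -1.4 105.1] len 0.123 ang -0.018
glue [ 1.3 35.2] len 0.097 ang -0.033
carton [  1.  -38.1] len 0.076 ang -0.008
eraser [   0.8 -108.7] len 0.054 ang -0.072
```

All four are within about 3 mm and 0.08 rad of their marks, inside the limits. Handing in.

```bash
python3 -c "
from cell import order; print(order.hand_in())"
```

```text
the job is handed in; nothing more can be done
None
```

I laid the marker, glue stick, carton and eraser on marks 1–4 counted from the card and handed the job in at about 31 s of the 90 s. The last top-camera check had all four within about 3 mm and 0.08 rad of their marks; no verdict came back, and I didn't re-measure the binder clip and staple remover afterwards.

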